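Dry-fit two pipe risers from loose fittings

TASK

Dry-fit the two pipe risers. On the green flange stand the black coupling, on that the brass collar, and close it with the red cap; on the dark steel flange stand the white coupling and close it with the blue cap. Every fitting must sit fully down and upright on the one below it, and the spare yellow cap, the hose clamp and the small carton are to be left where they are.

Things in the scene. Friction and masses are not known exactly. Their poses are not given: they have to be found in the camera images.
- green_flange_seat (a point): Green-painted floor flange, fixed: a disc 90 mm across, 12 mm thick, six bolt holes. On top a tapered spigot 16 mm high, 34 mm wide at the foot, 22 at the tip. This point: on the axis at the disc's upper face, 12 mm above the bench, where the underside of the first fitting seats (3 mm play around the spigot's foot); z is up.
- steel_flange_seat (a point): Dark bare-steel floor flange, fixed: a disc 90 mm across, 12 mm thick, six bolt holes. On top a tapered spigot 16 mm high, 34 mm wide at the foot, 22 at the tip. This point: on the axis at the disc's upper face, 12 mm above the bench, where the underside of the first fitting seats (3 mm play around the spigot's foot); z is up.
- black_coupling_mid (a point): Black pipe coupling with two bright steel bands: a cylinder 56 mm across, body 50 mm high, about 0.2 kg. On top a tapered spigot 16 mm high, 34 mm wide at the foot, 22 at the tip. Bore underneath 40 mm wide, 18 mm deep. This point: on the axis, half-way up the body, 25 mm above its underside; z is up. Loose, upright, round; seats with its underside on the top face of the body or disc below.
- brass_collar_mid (a point): Brass-coloured metal collar: a cylinder 52 mm across, body 44 mm high, about 0.35 kg. On top a tapered spigot 16 mm high, 34 mm wide at the foot, 22 at the tip. Bore underneath 40 mm wide, 18 mm deep. This point: on the axis, half-way up the body, 22 mm above its underside; z is up. Loose, upright, round; seats with its underside on the top face of the body or disc below.
- red_cap_mid (a point): Red end cap: ribbed, 52 mm across (55 mm over the thin ribs), 44 mm high, with a closed, slightly domed top and no spigot, about 0.12 kg. Bore underneath 40 mm wide, 18 mm deep. This point: on the axis, half-way up the body, 22 mm above its underside; z is up. Loose, upright, round; seats with its underside on the top face of the body or disc below.
- white_coupling_mid (a point): White pipe coupling with one grey band: a cylinder 56 mm across, body 50 mm high, about 0.2 kg. On top a tapered spigot 16 mm high, 34 mm wide at the foot, 22 at the tip. Bore underneath 40 mm wide, 18 mm deep. This point: on the axis, half-way up the body, 25 mm above its underside; z is up. Loose, upright, round; seats with its underside on the top face of the body or disc below.
- blue_cap_mid (a point): Blue end cap, of the same shape and size as the red one: 52 mm across (55 mm over the thin ribs), 44 mm high, closed top without spigot, about 0.12 kg. Bore underneath 40 mm wide, 18 mm deep. This point: on the axis, half-way up the body, 22 mm above its underside; z is up. Loose, upright, round; seats with its underside on the top face of the body or disc below.
- yellow_cap_mid (a point): Spare yellow end cap, same shape and size as the red one (52 mm across, 44 mm high); not part of the job, stays where it is. Loose. This point is on its axis, 22 mm above the bench.
- clamp_mid (a point): Steel hose clamp lying flat, a ring 56 mm across and 14 mm high with a small dark screw block on one side (towards its x axis, reaching 38 mm from the centre); stays where it is. Loose. This point is the ring's centre, 7 mm above the bench.
- carton_mid (a point): Small closed brown carton with a strip of pale tape, 60 mm (x) by 48 mm (y) by 40 mm high; stays where it is. Loose. This point is its centre, 20 mm above the bench.
There are look-alikes about, which are no part of the job. Several things look just like the part that bears red_cap_mid: the one meant starts farthest from the robot's base.

How it is judged:
By the outcome, as a careful person would: the job done as asked, in the order asked, and still so for the second after the job is handed in, with the robot touching nothing.
It also fails if it takes over 136 s, if anything falls off the work surface, if the arm or the gripper's body presses on something with over 40 N, if the wrist force passes 120 N, or if a joint passes its speed limit or range.

ROBOT

A 7-joint arm with a two-finger parallel gripper is mounted at the origin on the work surface. World frame = base frame: x ahead of the robot, y to its left, z up, the work surface at z = 0. Lengths are in m, angles in rad, forces in N, time in s.
With the tool pointing down it reaches from about 0.4 to 0.85 m from the base axis. Payload 4.5 kg.
Tool frame: the origin (TCP) lies midway between the tips of the shut fingers; the grasp point (between the pads) lies 19 mm behind it; z points along the fingers, y is the direction in which the jaws open and shut (so a half turn about z gives the same grasp; the last joint's range is limited). The gripper opens to 85 mm and grips with 20 to 120 N. Pads are 22 mm wide; open, the fingers measure 114 mm over their backs; the gripper's body (76 mm by 85 mm) begins 54 mm behind the grasp point. The pads swing forward as they close: fully open they stand 13 mm farther back than shut.
Start: joints at [1.298, 0.689, -0.195, 1.565, 0.157, 0.902, -0.215], TCP at [0.189, -0.596, 0.231] pointing down, gripper open.
Joint ranges: [-3.01, 3.01], [-0.46, 2.08], [-1.47, 1.51], [0.13, 2.56], [-1, 4.14], [0.04, 2.09], [-2.66, 2.66]. Speed limits (rad/s): [2.57, 2.57, 3.14, 3.14, 3.14, 3.14, 3.14].

INTERFACE

Orientations are given as a unit quaternion [w, x, y, z].
In Python, from bench import ctrl gives the robot as it stands. The module is installed in compiled form; this text tells all that it offers. Calls block until the motion is done:
- ctrl.goto(position, orientation): joint-space move of the TCP to a pose.
- ctrl.move_linear(position, orientation=None, velocity=0.15, stop_force=None): straight line of the TCP; orientation=None keeps the orientation; velocity is the mean speed in m/s. With stop_force (N) it stops when the force on the tool has changed by that much, and returns True; else False.
- ctrl.movej(angles): joint-space move.
- ctrl.move_gripper(opening, f_grip=None): finger opening in m; f_grip is the grip in N (None keeps the last); returns when the fingers have stopped.
- ctrl.sleep(seconds).
- ctrl.solve_ik(position, orientation): joint angles nearest the present ones, or None.
- ctrl.read_state(): the state.
- ctrl.camera(name): name is "side" or "top"; returns a dict with "color" (480x640x3 uint8, red, green, blue), "fx", "fy", "cx", "cy" (pixels), "position" and "attitude" of the camera in the world. Camera axes: x right, y down, z forward; pixel columns grow to the right and rows downward; lengths in m; the calibration is good to about 2 mm. A picture is of the moment at which its call begins. There is no depth.
A pose or a line that the arm cannot do raises ctrl.Unreachable and nothing moves.
- ctrl.hand_in(): hands the job in, once; it reports no verdict.
The state is a dict: "t": time; "joint_pos": joint angles; "qvel": joint speeds; "joint_torque": joint torques, N m; "ee_pos": TCP position; "orientation": TCP orientation; "force": force on the tool from outside, world axes, zero at the start; "torque": the same for the moment, N m; "finger_gap": finger opening in m.
Only numpy, scipy, OpenCV 4.12 (cv2) and the standard library are available. Lean on these libraries where they do the work, as an engineer would, in place of code of your own. Each camera call takes 0.05 s, during which the arm holds its last target.

## Working session

There is one attempt and no reset: what is moved stays moved. The work goes in short steps, each a Python script; the robot and the scene stay as the last script left them, time stands still between calls to the robot, and variables do not carry over. Pictures are saved under pics/ and viewed, and the job is handed in when it is done.

```bash
mkdir -p pics; ls; python3 - <<'E'
from bench import ctrl
import cv2
for n in("top","side"):
    c=ctrl.camera(n); cv2.imwrite(f"pics/{n}0.png",c["color"][:,:,::-1])
    print(n,c["fx"],c["fy"],c["cx"],c["cy"],c["position"],c["attitude"])
s=ctrl.read_state();print(s)
E
```

```text
pics
top 445.3863727883973 445.3863727883973 313.81593206069806 245.79407872557817 [ 0.39758168 -0.01535068  1.07371511] [-0.02792607  0.71592022 -0.69758943  0.00688185]
side 456.0984535146671 456.0984535146671 311.8531924251936 237.06880379373786 [0.18537665 0.62219778 0.79546682] [ 0.0723934  -0.20420734  0.91257968 -0.34678074]
{'t': 0.1, 'joint_pos': array([ 1.29780621,  0.68986128, -0.19453898,  1.56623599,  0.15730298,
        0.90250007, -0.21510325]), 'qvel': array([-0.00022198, -0.00218226,  0.00010868, -0.00385477, -0.00074786,
       -0.00069998, -0.00051395]), 'joint_torque': array([-3.07774491e-03, -5.40596974e+01, -1.27156243e+00, -1.58984560e+01,
        9.32914554e-03,  4.41306984e-03, -8.27259925e-06]), 'ee_pos': array([ 0.18854285, -0.59527935,  0.23059004]), 'orientation': array([-7.86281830e-04,  9.88250907e-01,  1.52838130e-01, -1.78366876e-04]), 'force': array([ 0.0464764 ,  0.42812296, -0.27133533]), 'torque': array([ 0.01000493, -0.00949805,  0.01230453]), 'finger_gap': 0.08497952439843257}
```

View pics/top0.png

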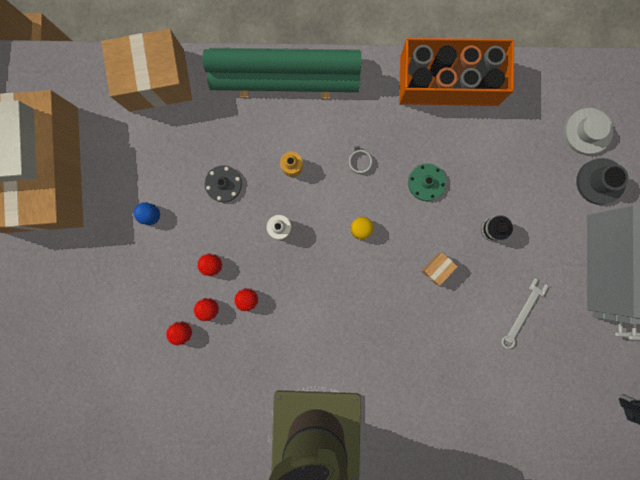

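View pics/side0.png

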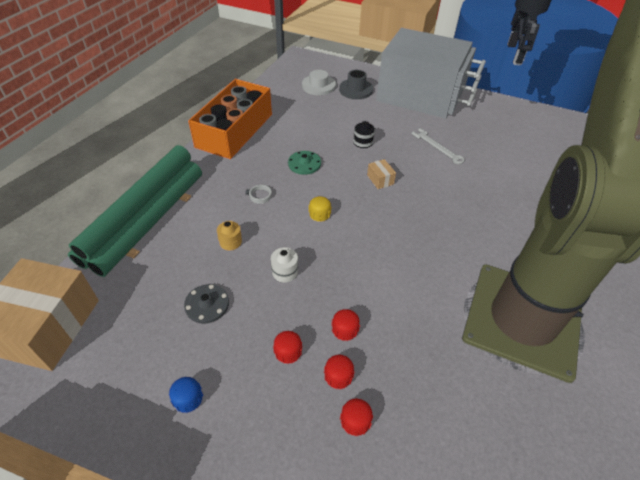

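Top view: caps that could be taken for the red one are at (209,265), (206,309), (246,300) and (179,333). The others are blue (147,213), yellow (362,228), white coupling (279,227), black coupling (498,228), brass (291,163), steel flange (223,184) and green flange (428,182). The grey parts at (590,130) and (603,180) are only clutter. Next I measure these positions.

```bash
cat > h.py <<'E'
import numpy as np, cv2
from bench import ctrl
from scipy.spatial.transform import Rotation as R
class Cam:
    def __init__(s,n):
        c=ctrl.camera(n); s.img=c["color"]; s.K=np.array([[c["fx"],0,c["cx"]],[0,c["fy"],c["cy"]],[0,0,1]])
        q=np.array(c["attitude"]); s.R=R.from_quat(q[[1,2,3,0]]).as_matrix(); s.p=np.array(c["position"])
    def ray(s,uv): return s.R@np.linalg.inv(s.K)@np.array([uv[0],uv[1],1.])
    def plane(s,uv,z):
        d=s.ray(uv); return s.p+d*(z-s.p[2])/d[2]
    def proj(s,X):
        v=s.K@s.R.T@(np.asarray(X)-s.p); return v[:2]/v[2]
def tri(a,ua,b,ub):
    A=np.zeros((3,3));B=np.zeros(3)
    for c,u in((a,ua),(b,ub)):
        d=c.ray(u);d/=np.linalg.norm(d);P=np.eye(3)-np.outer(d,d);A+=P;B+=P@c.p
    return np.linalg.solve(A,B)
def blobs(m,amin=60,amax=4000):
    n,l,st,ce=cv2.connectedComponentsWithStats(m.astype(np.uint8))
    out=[]
    for i in range(1,n):
        if amin<st[i,4]<amax:
            mm=(l==i).astype(np.uint8)
            k=cv2.findContours(mm,cv2.RETR_EXTERNAL,cv2.CHAIN_APPROX_NONE)[0][0]
            h=cv2.convexHull(k);M=cv2.moments(h)
            out.append((np.array([M['m10'],M['m01']])/M['m00'],M['m00'],st[i,:4]))
    return out
E
python3 - <<'E'
from h import *
np.set_printoptions(precision=4,suppress=True)
T=Cam("top");S=Cam("side")
print("base px",T.proj([0,0,0]),T.proj([.5,0,0]),T.proj([.5,.2,0]))
H={'red':lambda h:((h[...,0]<6)|(h[...,0]>174))&(h[...,1]>180)&(h[...,2]>60),
'blue':lambda h:(h[...,0]>105)&(h[...,0]<125)&(h[...,1]>170)&(h[...,2]>40),
'yellow':lambda h:(h[...,0]>20)&(h[...,0]<30)&(h[...,1]>170)&(h[...,2]>60),
'brass':lambda h:(h[...,0]>12)&(h[...,0]<22)&(h[...,1]>150)&(h[...,2]>60),
'white':lambda h:(h[...,1]<40)&(h[...,2]>165),
'green':lambda h:(h[...,0]>65)&(h[...,0]<90)&(h[...,1]>90)&(h[...,2]>30),
'dark':lambda h:(h[...,2]<62)}
for k,f in H.items():
    for n,c in(("top",T),("side",S)):
        h=cv2.cvtColor(c.img,cv2.COLOR_RGB2HSV)
        for b in blobs(f(h)): print(k,n,b[0],b[1],b[2],c.plane(b[0],.022)[:2])
for n,c,cs in(("t",T,[(223,184),(428,182),(291,163),(279,227),(498,228),(200,305)]),("s",S,[(206,303),(305,162),(229,235),(285,264),(364,133),(340,370)])):
    t=[cv2.resize(c.img[v-30:v+30,u-30:u+30],(260,260),interpolation=cv2.INTER_CUBIC) for u,v in cs]
    cv2.imwrite(f"pics/crop_{n}.png",np.vstack([np.hstack(t[:3]),np.hstack(t[3:])])[:,:,::-1])
E
```

```text
base px [316.0671 436.0555] [321.5231 225.3711] [239.33   223.4156]
red top [209.2264 264.435 ] 382.0 [198 254  24  22] [0.3984 0.2641]
red top [245.7183 299.5471] 368.0 [235 289  23  22] [0.3179 0.1741]
red top [205.543  309.2728] 388.0 [194 299  24  22] [0.2923 0.2688]
red top [178.6538 333.0769] 416.0 [167 322  25  23] [0.2345 0.3306]
red side [252.6576   4.6061] 421.0 [218   0  56  14] [ 1.2272 -1.052 ]
red side [290.8321   5.9099] 203.5 [283   0  23  17] [ 1.0809 -1.1102]
red side [611.3723   5.3924] 273.5 [591   0  34  17] [-0.1144 -1.7092]
red side [345.4212 324.3916] 609.0 [333 310  26  30] [0.3138 0.1758]
red side [287.5012 346.7289] 667.0 [274 332  28  31] [0.3936 0.2662]
red side [338.8331 371.1952] 724.0 [325 355  29  33] [0.2881 0.27  ]
red side [356.1421 416.5834] 856.5 [341 399  31  36] [0.2305 0.3321]
blue top [146.453  213.4476] 402.5 [134 203  26  22] [0.5166 0.4205]
blue side [185.6937 394.2435] 827.5 [170 378  33  34] [0.5116 0.4222]
yellow top [361.4217 227.6546] 358.5 [351 217  22  22] [ 0.4947 -0.0947]
yellow side [319.6158 208.4689] 393.5 [309 197  22  24] [ 0
[... 2867 characters left out ...]
de [220.4025 116.6427] 347.0 [211 105  21  25] [ 0.9113 -0.3139]
dark side [364.1586 128.1358] 175.5 [355 121  19  14] [ 0.5092 -0.4446]
dark side [363.9937 139.0429] 105.0 [355 136  19   8] [ 0.4913 -0.3959]
dark side [563.491 187.76 ] 1422.5 [548 156  32  64] [-0.0348 -0.4247]
dark side [118.85   227.0142] 235.5 [ 90 192  66  65] [0.8812 0.162 ]
dark side [ 78.5108 251.7771] 77.0 [ 71 246  15  13] [0.9107 0.2578]
dark side [ 77.8101 261.173 ] 79.0 [ 70 255  16  13] [0.8929 0.2784]
dark side [537.9578 291.484 ] 3384.5 [493 255  96  62] [-0.0156 -0.0658]
dark side [ 94.929  268.4907] 108.0 [ 87 262  17  14] [0.8459 0.278 ]
dark side [209.4306 297.3789] 161.0 [200 291  19  15] [0.5862 0.2358]
```

View pics/crop_t.png

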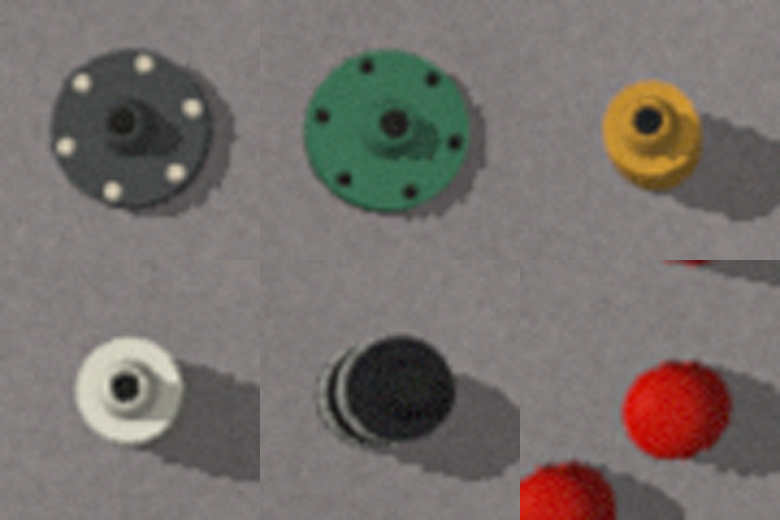

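View pics/crop_s.png

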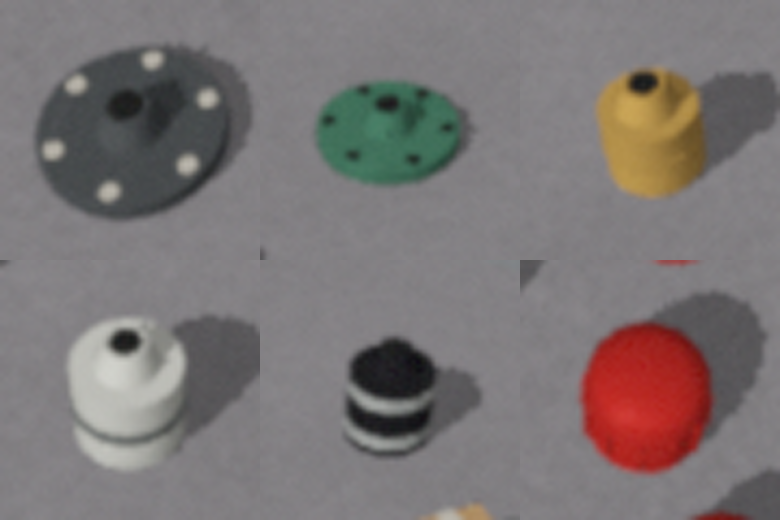

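The red caps lie 0.477, 0.361, 0.396 and 0.405 m from the base, so the one meant is at top px (209,264). Next I refine the couplings and flanges from their spigot tips and bolt holes.

```bash
python3 - <<'E'
from h import *
np.set_printoptions(precision=4,suppress=True)
T=Cam("top");S=Cam("side")
def loc(c,uv,r,f,amin=3,amax=200):
    u,v=uv; h=cv2.cvtColor(c.img,cv2.COLOR_RGB2HSV)
    m=np.zeros(h.shape[:2],bool); m[v-r:v+r,u-r:u+r]=f(h[v-r:v+r,u-r:u+r].astype(int))
    return blobs(m,amin,amax)
dk=lambda t:(lambda h:h[...,2]<t)
# tips
for n,t,s,z,th in(("steel tip",(222,182),(206,298),.028,42),("green tip",(428,180),(305,156),.028,45),("brass tip",(290,161),(227,224),.060,60),("white tip",(278,226),(284,253),.066,90)):
    for c,uv in((T,t),(S,s)):
        bs=loc(c,uv,7,dk(th),3)
        print(n,[(b[0],b[1],c.plane(b[0],z)[:2]) for b in bs])
# bolt holes
for n,t,s,f in(("steel",(223,184),(206,303),lambda h:h[...,2]>125),("green",(428,182),(305,162),lambda h:h[...,2]<70)):
    for c,uv in((T,t),(S,s)):
        bs=[b for b in loc(c,uv,19,f,1,60)]
        print(n,"holes",np.array([c.plane(b[0],.012)[:2] for b in bs]),[b[1] for b in bs])
h=cv2.cvtColor(T.img,cv2.COLOR_RGB2HSV)
for n,t,s in(("green disc",0,0),):
  for c in (T,S):
    h=cv2.cvtColor(c.img,cv2.COLOR_RGB2HSV)
    for b in blobs((h[...,0]>65)&(h[...,0]<90)&(h[...,1]>90)&(h[...,2]>30),300,1500):print(n,c.plane(b[0],.010)[:2])
print("black top face",T.plane([500.0,227.56],.051))
for i,(u,v) in enumerate([(209,264)]):
    cv2.imwrite("pics/redcrop.png",cv2.resize(T.img[v-45:v+90,u-60:u+60],None,fx=4,fy=4)[:,:,::-1])
E
```

```text
steel tip [(array([220.7963, 181.6759]), 18.0, array([0.5961, 0.2423]))]
steel tip [(array([204.7704, 296.7111]), 22.5, array([0.5924, 0.2415]))]
green tip [(array([428.7292, 179.9167]), 16.0, array([ 0.6106, -0.2496]))]
green tip [(array([304. , 155.5]), 2.0, array([ 0.6077, -0.2503]))]
brass tip [(array([290. , 160.5]), 18.0, array([0.6426, 0.0757]))]
brass tip [(array([226.9206, 223.5556]), 10.5, array([0.6401, 0.0743]))]
white tip [(array([277.4894, 225.773 ]), 23.5, array([0.4904, 0.0993]))]
white tip [(array([283.4815, 252.0926]), 18.0, array([0.4875, 0.0976]))]
steel holes [[0.6353 0.2083]
 [0.6317 0.2358]
 [0.6209 0.2699]
 [0.6077 0.2079]
 [0.5844 0.2779]
 [0.571  0.2146]
 [0.5603 0.2506]
 [0.5523 0.1986]] [40.5, 7.5, 7.5, 8.0, 7.5, 8.0, 7.5, 4.0]
steel holes [[0.6397 0.2252]
 [0.6043 0.2064]
 [0.629  0.234 ]
 [0.5688 0.215 ]
 [0.6166 0.2693]
 [0.5566 0.2493]
 [0.5811 0.2768]
 [0.5407 0.2641]
 [0.5991 0.2932]] [58.5, 9.0, 11.5, 6.0, 6.5, 10.5, 12.0, 17.5, 7.0]
green holes [[ 0.6449 -0.237 ]
 [ 0.6384 -0.2727]
 [ 0.6174 -0.2132]
 [ 0.6138 -0.2534]
 [    nan     nan]
 [ 0.6036 -0.2857]
 [ 0.5996 -0.2563]
 [ 0.5818 -0.2259]
 [ 0.5756 -0.2617]] [3.5, 3.5, 3.5, 28.0, 0.0, 6.5, 10.5, 4.0, 3.5]
green holes [[    nan     nan]
 [ 0.6008 -0.2865]
 [ 0.6165 -0.2688]
 [    nan     nan]
 [    nan     nan]
 [ 0.6132 -0.2148]
 [ 0.5789 -0.2268]] [0.0, 1.0, 9.5, 0.0, 0.0, 0.5, 1.0]
green disc [ 0.6094 -0.2493]
green disc [ 0.6048 -0.2454]
black top face [ 0.4998 -0.4071  0.051 ]h.py:26: RuntimeWarning: invalid value encountered in divide
  out.append((np.array([M['m10'],M['m01']])/M['m00'],M['m00'],st[i,:4]))
```

View pics/redcrop.png

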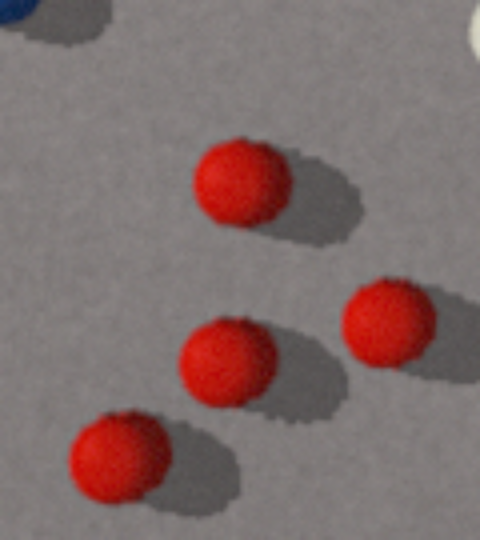

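Bolt-hole means: steel flange (0.596,0.243) from top and (0.593,0.242) from side. Green flange (0.610,-0.249) from top, with the side view again about 3 mm lower in x. I take the top-view values plus half that bias. I start with the black coupling and check the bias while it is held.

```bash
cat >> h.py <<'E'
B=np.array([-.0015,-.0005])
P={'black':(.4998,-.4071),'white':(.4904,.0993),'brass':(.6426,.0757),'red':(.3980,.2640),'blue':(.5162,.4200),
   'green':(.6105,-.2494),'steel':(.5960,.2426)}
P={k:np.array(v)+B for k,v in P.items()}
def q(xy,off=np.pi/2):
    a=np.arctan2(xy[1],xy[0])+off
    return np.array([0,np.cos(a/2),np.sin(a/2),0])
ZT=.26
def pick(xy,dz,grip=45):
    o=q(xy); ctrl.move_gripper(.085)
    ctrl.goto([*xy,ZT-.06],o)
    hit=ctrl.move_linear([*xy,dz],o,velocity=.12,stop_force=10)
    ctrl.move_gripper(.03,grip)
    s=ctrl.read_state(); print("t %.1f hit %s gap %.4f tcp"%(s["t"],hit,s["finger_gap"]),s["ee_pos"].round(4),s["force"].round(1))
def lift(xy,z=ZT):
    ctrl.move_linear([*xy,z],velocity=.2)
    s=ctrl.read_state(); print("lift t %.1f gap %.4f"%(s["t"],s["finger_gap"]),s["force"].round(1))
def place(xy,zseat,dz,off=np.pi/2):
    o=q(xy,off); ctrl.goto([*xy,ZT],o)
    ctrl.move_linear([*xy,zseat+dz+.03],o,velocity=.15)
    hit=ctrl.move_linear([*xy,zseat+dz-.006],o,velocity=.03,stop_force=8)
    s=ctrl.read_state(); print("place t %.1f hit %s tcp-err"%(s["t"],hit),(s["ee_pos"]-[*xy,zseat+dz]).round(4),s["force"].round(1),s["torque"].round(2))
def release(xy,z=ZT):
    ctrl.move_gripper(.085); ctrl.move_linear([*xy,z],velocity=.2)
    print("t %.1f"%ctrl.read_state()["t"])
def shot(name):
    for n in("top","side"):
        c=Cam(n); cv2.imwrite(f"pics/{name}_{n}.png",c.img[:,:,::-1])
E
python3 - <<'E'
from h import *
for k,v in P.items():
    for z in(.01,.2,.26): print(k,z,np.round(ctrl.solve_ik([*v,z],q(v)),2)) if ctrl.solve_ik([*v,z],q(v)) is not None else print(k,z,None)
try:
    pick(P['black'],.008); lift(P['black'])
    shot('b1')
except ctrl.Unreachable as e: print("UNR",e)
E
```

```text
black 0.01 [ 0.73  1.01 -0.21  1.63  0.35  0.54 -0.38]
black 0.2 [ 0.78  0.76 -0.31  1.53  0.27  0.89 -0.31]
black 0.26 [ 0.79  0.7  -0.33  1.47  0.24  1.02 -0.28]
white 0.01 [-0.31  0.93  0.03  2.08 -0.2   0.13  0.11]
white 0.2 [ 0.02  0.61 -0.49  1.96  0.45  0.68 -0.55]
white 0.26 [ 0.11  0.54 -0.63  1.89  0.41  0.85 -0.53]
brass 0.01 [-0.03  1.02 -0.3   1.62  0.48  0.57 -0.48]
brass 0.2 [ 0.07  0.79 -0.5   1.52  0.43  0.94 -0.44]
brass 0.26 [ 0.1   0.73 -0.55  1.45  0.41  1.07 -0.42]
red 0.01 [-0.75  0.93  0.12  2.15 -0.97  0.11  0.87]
red 0.2 [-0.31  0.6  -0.59  2.02  0.53  0.67 -0.66]
red 0.26 [-0.13  0.57 -0.88  1.94  0.56  0.89 -0.71]
blue 0.01 [-0.9   1.06  0.29  1.57 -0.48  0.58  0.33]
blue 0.2 [-0.43  0.84 -0.64  1.45  0.55  1.03 -0.52]
blue 0.26 [-0.37  0.81 -0.8   1.38  0.59  1.19 -0.54]
green 0.01 [ 0.44  1.03 -0.23  1.58  0.36  0.58 -0.37]
green 0.2 [ 0.51  0.78 -0.36  1.48  0.32  0.93 -0.34]
green 0.26 [ 0.52  0.72 -0.39  1.41  0.29  1.06 -0.31]
steel 0.01 [-0.37  1.01 -0.16  1.63  0.27  0.52 -0.31]
steel 0.2 [-0.17  0.79 -0.55  1.53  0.47  0.95 -0.48]
steel 0.26 [-0.11  0.75 -0.68  1.46  0.5   1.11 -0.5 ]
t 4.0 hit False gap 0.0555 tcp [ 0.4988 -0.408   0.0087] [0.6 0.5 5.7]
lift t 5.4 gap 0.0551 [ 0.2  0.2 -2.8]
```

```bash
python3 - <<'E'
from h import *
a=cv2.imread("pics/b1_top.png");b=cv2.imread("pics/b1_side.png")
T=Cam("top");S=Cam("side")
p=ctrl.read_state()["ee_pos"]
t=[]
for c,im in((T,a),(S,b)):
    u,v=np.round(c.proj(p)).astype(int);print(u,v); v=min(max(v,60),420)
    t.append(cv2.resize(im[v-50:v+50,max(u-50,0):u+50],(400,400)))
cv2.imwrite("pics/b1c.png",np.hstack(t))
E
```

```text
545 218
372 55
```

View pics/b1c.png

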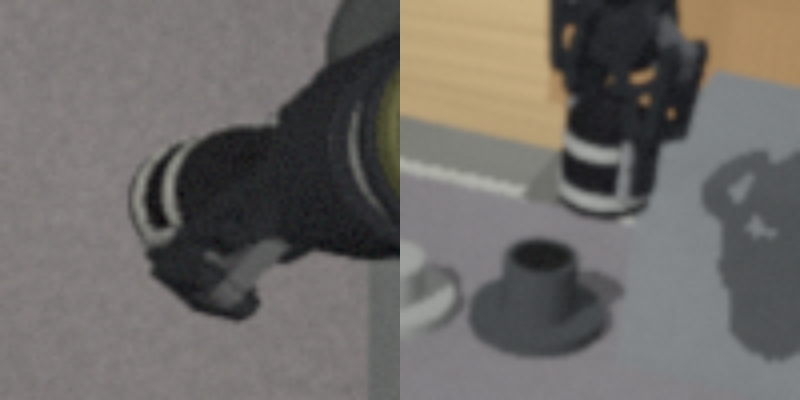

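The black coupling hangs upright between the fingers, bottom band visible at about side px (372,70). Now I place it on the green flange.

```bash
python3 - <<'E'
from h import *
place(P['green'],.012,.008)
E
```

```text
place t 8.9 hit True tcp-err [-0.0002  0.0001  0.0008] [-0.9  0.5  4.6] [-0.02  0.06  0.01]
```

It stopped at the seated height to within 0.8 mm, so I release, check, and fetch the brass collar.

```bash
python3 - <<'E'
from h import *
release(P['green']); 
pick(P['brass'],.005); lift(P['brass'])
shot('b2')
a=cv2.imread("pics/b2_top.png");b=cv2.imread("pics/b2_side.png")
cv2.imwrite("pics/b2c.png",np.hstack([cv2.resize(a[130:230,380:480],(400,400)),cv2.resize(b[110:210,255:355],(400,400))]))
T=Cam("top")
h=cv2.cvtColor(T.img,cv2.COLOR_RGB2HSV);m=np.zeros(h.shape[:2],bool);m[160:205,405:455]=h[160:205,405:455,2]<60
for bl in blobs(m,150): print(bl,T.plane(bl[0],.063))
E
```

```text
t 10.6
t 14.3 hit False gap 0.0511 tcp [0.6415 0.0753 0.0056] [ 0.1 -0.3  4.5]
lift t 15.7 gap 0.0510 [-0.5  0.4 -4.3]
(array([432.30279035, 177.82277526]), 442.0, array([420, 166,  25,  24], dtype=int32)) [ 0.60840442 -0.24977647  0.063     ]
```

View pics/b2c.png

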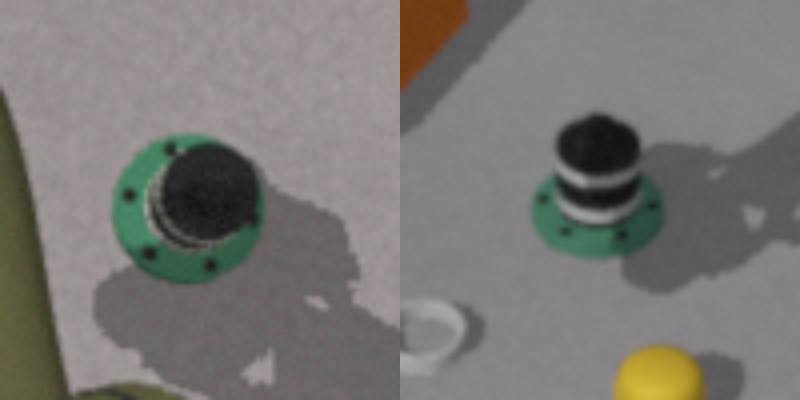

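View pics/b2_side.png

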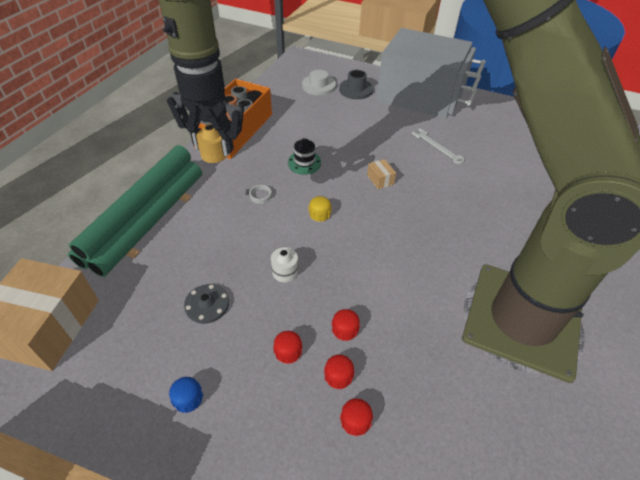

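The black coupling sits upright, centred on the green disc (side px 305,150), and the brass collar is held. I place the brass, then the red cap.

```bash
python3 - <<'E'
from h import *
g=P['green']+[-.001,-.0003]
place(g,.062,.005)
E
```

```text
place t 19.2 hit True tcp-err [-0.0002  0.0001  0.0006] [-0.7  0.3  4.7] [-0.06  0.04  0.04]
```

```bash
python3 - <<'E'
from h import *
g=P['green']+[-.001,-.0003]
release(g)
try:
    pick(P['red'],.005); lift(P['red'])
except ctrl.Unreachable as e: print("UNR",e)
print(ctrl.read_state()["joint_pos"].round(2))
shot('b3')
a=cv2.imread("pics/b3_side.png")
cv2.imwrite("pics/b3c.png",cv2.resize(a[90:190,255:355],(400,400)))
E
```

```text
t 20.8
t 25.2 hit False gap 0.0505 tcp [0.3967 0.2636 0.0056] [-0.8  0.1  6.2]
lift t 26.6 gap 0.0505 [-0.1  0.3 -1.3]
[-0.24  0.52 -0.69  1.95  0.44  0.83 -0.58]
```

View pics/b3_side.png

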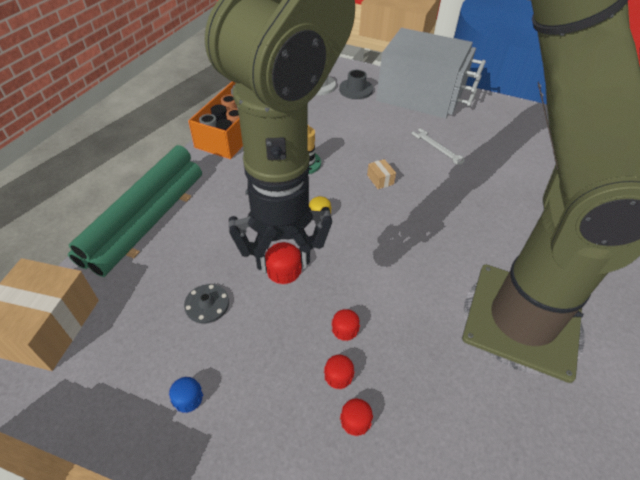

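View pics/b3c.png

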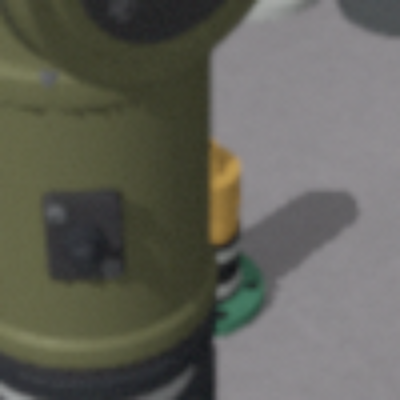

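The red cap is held (side px 285,262), and only the three near reds remain on the bench. I check the stack from above green before lowering.

```bash
python3 - <<'E'
from h import *
g=P['green']+[-.001,-.0003]
ctrl.goto([*g,ZT],q(g))
shot('b4')
a=cv2.imread("pics/b4_side.png")
cv2.imwrite("pics/b4c.png",cv2.resize(a[50:190,235:375],(560,560)))
E
```

```text
(no output)
```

View pics/b4c.png

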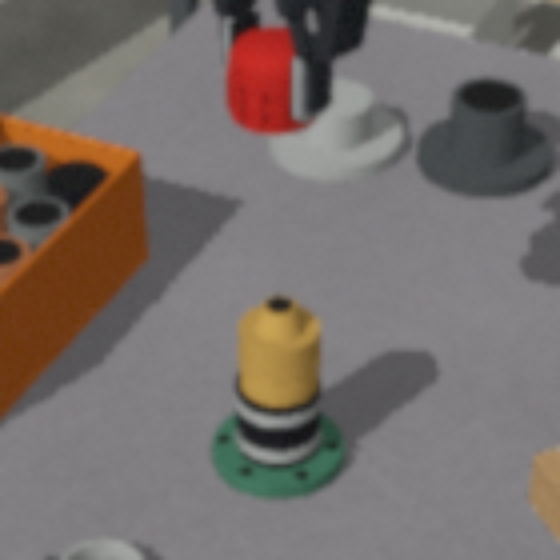

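The brass sits upright on the black coupling (side px 305,140). I lower the red cap.

```bash
python3 - <<'E'
from h import *
g=P['green']+[-.001,-.0003]
place(g,.106,.005)
E
```

```text
place t 30.9 hit True tcp-err [-0.0002  0.0001  0.0007] [-1.3  0.2  6. ] [0.01 0.16 0.  ]
```

```bash
python3 - <<'E'
from h import *
g=P['green']+[-.001,-.0003]
release(g,.28)
pick(P['white'],.008); lift(P['white'])
shot('b5')
a=cv2.imread("pics/b5_side.png")
cv2.imwrite("pics/b5c.png",cv2.resize(a[50:190,235:375],(560,560)))
E
```

```text
t 32.4
t 36.1 hit False gap 0.0552 tcp [0.4891 0.0988 0.0085] [-1.2  0.2  5.8]
lift t 37.6 gap 0.0553 [-0.4  0.1 -2.2]
```

View pics/b5c.png

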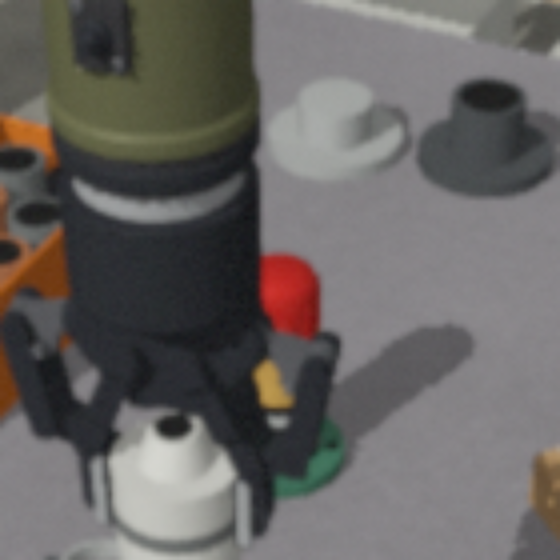

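View pics/b5_side.png

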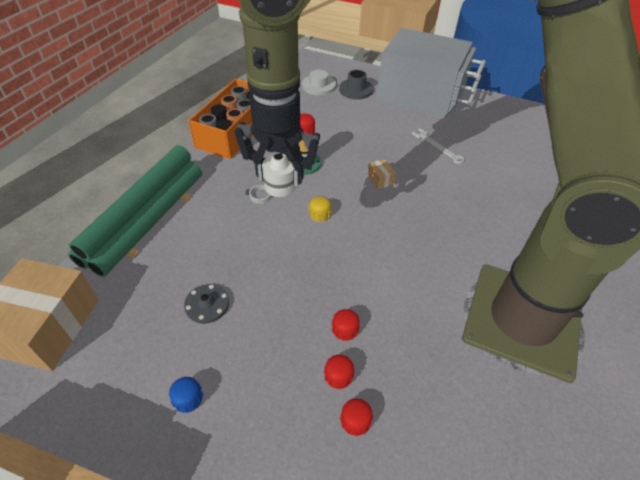

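The red cap stands on the brass, partly hidden (side px 305,125), and the white coupling is held level (278,175). It goes on the steel flange.

```bash
python3 - <<'E'
from h import *
place(P['steel'],.012,.008)
E
```

```text
place t 40.9 hit True tcp-err [-0.0002 -0.0001  0.0006] [-0.1 -0.1  5.1] [-0.04  0.02 -0.06]
```

```bash
python3 - <<'E'
from h import *
release(P['steel'])
pick(P['blue'],.005); lift(P['blue'])
shot('b6')
a=cv2.imread("pics/b6_side.png");b=cv2.imread("pics/b6_top.png")
cv2.imwrite("pics/b6c.png",np.hstack([cv2.resize(a[230:330,155:255],(400,400)),cv2.resize(b[130:230,175:275],(400,400))]))
E
```

```text
t 42.6
t 45.9 hit False gap 0.0509 tcp [0.5151 0.4199 0.0058] [-0.7 -1.   5.4]
lift t 47.3 gap 0.0508 [-0.7  0.8 -1. ]
```

View pics/b6c.png

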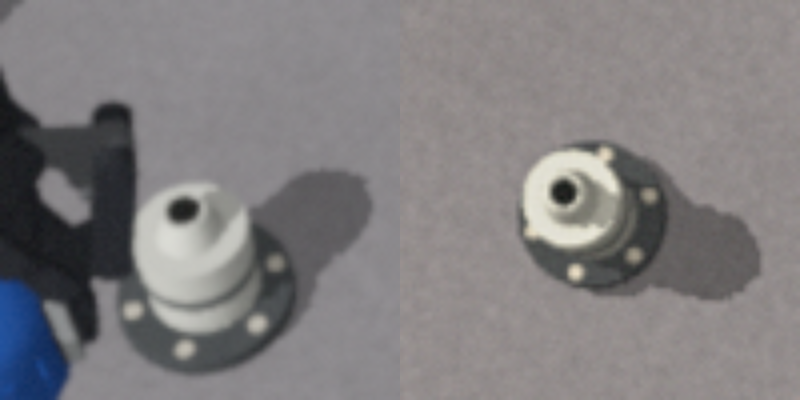

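View pics/b6_side.png

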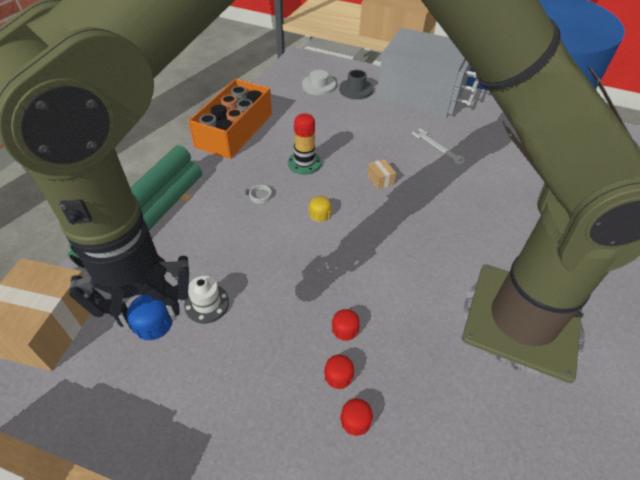

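White sits on the steel flange (tip at top px 216,178) and the green riser is complete (side px 305,140). I check the white tip height with two rays, then place blue.

```bash
python3 - <<'E'
from h import *
T=Cam("top");S=Cam("side")
print(T.plane((215.8,177.9),.078),S.plane((200.7,282.4),.078),tri(T,(215.8,177.9),S,(200.7,282.4)))
place(P['steel'],.062,.005)
E
```

```text
[0.59498363 0.24169577 0.078     ] [0.59147698 0.24193754 0.078     ] [0.59395086 0.24142562 0.07631166]
place t 50.4 hit True tcp-err [-0.0002 -0.0001  0.0008] [-0.3 -0.8  5.8] [-0.05  0.16  0.05]
```

```bash
python3 - <<'E'
from h import *
release(P['steel'],.28)
ctrl.goto([.25,-.5,.3],q((.25,-.5)))
shot('b7')
a=cv2.imread("pics/b7_side.png");b=cv2.imread("pics/b7_top.png")
cs=[(a,205,285),(b,220,180),(a,305,140),(b,430,180)]
t=[cv2.resize(i[v-45:v+45,u-45:u+45],(300,300),interpolation=cv2.INTER_CUBIC) for i,u,v in cs]
cv2.imwrite("pics/b7c.png",np.vstack([np.hstack(t[:2]),np.hstack(t[2:])]))
T=Cam("top");S=Cam("side")
for k,lo,hi in(("red",(0,180,60),(6,255,255)),("blue",(105,170,40),(125,255,255)),("brass/yellow",(12,150,60),(30,255,255))):
  for n,c in(("t",T),("s",S)):
    h=cv2.cvtColor(c.img,cv2.COLOR_RGB2HSV)
    for x in blobs(cv2.inRange(h,lo,hi)>0,60,1200):
        print(k,n,x[0].round(1),x[2],[c.plane(x[0],z)[:2].round(4) for z in(.022,.084,.128)])
E
```

```text
t 52.1
red t [438.8 171.6] [426 159  27  26] [array([ 0.6321, -0.2743]), array([ 0.6183, -0.259 ]), array([ 0.6085, -0.2482])]
red t [245.7 299.5] [235 289  23  22] [array([0.3181, 0.1742]), array([0.3227, 0.163 ]), array([0.3261, 0.1551])]
red t [205.5 309.3] [194 299  24  22] [array([0.2921, 0.269 ]), array([0.2983, 0.2522]), array([0.3027, 0.2403])]
red t [178.4 333.1] [167 322  24  23] [array([0.2345, 0.3312]), array([0.2442, 0.3108]), array([0.251 , 0.2963])]
red s [252.5   4.6] [218   0  56  14] [array([ 1.2276, -1.0517]), array([ 1.1441, -0.9175]), array([ 1.0848, -0.8223])]
red s [290.8   5.9] [283   0  23  17] [array([ 1.081 , -1.1099]), array([ 1.0092, -0.9711]), array([ 0.9582, -0.8726])]
red s [611.9   5.4] [592   0  34  17] [array([-0.1164, -1.7106]), array([-0.0923, -1.5236]), array([-0.0751, -1.3909])]
red s [304.1 125.3] [295 114  19  23] [array([ 0.6708, -0.3821]), array([ 0.6319, -0.3016]), array([ 0.6043, -0.2445])]
red s [345.4 324.4] [333 310  26  30] [array([0.3138, 0.1759]), array([0.3035, 0.2117]), array([0.2962, 0.2371])]
red s [338.8 371.2] [325 355  29  33]
[... 234 characters left out ...]
ay([0.6077, 0.2593]), array([0.5953, 0.2431]), array([0.5865, 0.2316])]
blue s [199.8 281.8] [186 267  28  30] [array([0.6257, 0.2117]), array([0.5904, 0.2446]), array([0.5654, 0.268 ])]
brass/yellow t [428.9 180.3] [421 169  20  20] [array([ 0.611 , -0.2515]), array([ 0.5984, -0.2375]), array([ 0.5894, -0.2277])]
brass/yellow t [361.5 227.7] [351 217  22  22] [array([ 0.4947, -0.0948]), array([ 0.489 , -0.0901]), array([ 0.4849, -0.0868])]
brass/yellow s [304.8 142.4] [296 135  18  17] [array([ 0.6339, -0.3101]), array([ 0.598 , -0.2354]), array([ 0.5725, -0.1823])]
brass/yellow s [319.6 208.5] [309 197  22  24] [array([ 0.49  , -0.0916]), array([ 0.4656, -0.0344]), array([0.4482, 0.0062])]
```

View pics/b7c.png

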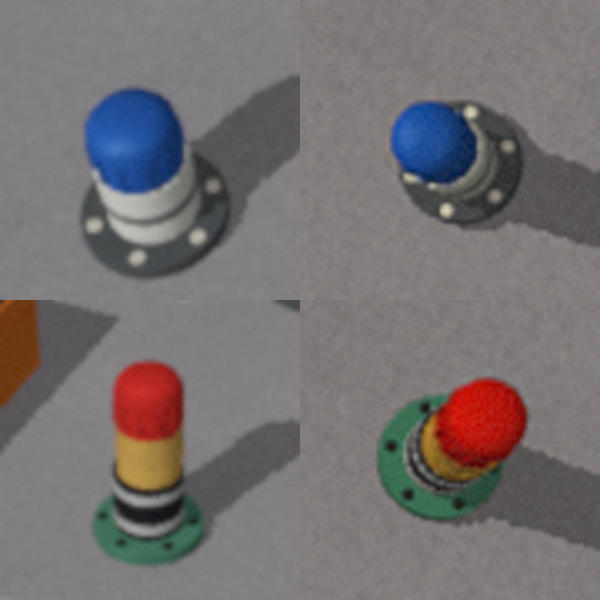

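View pics/b7_top.png

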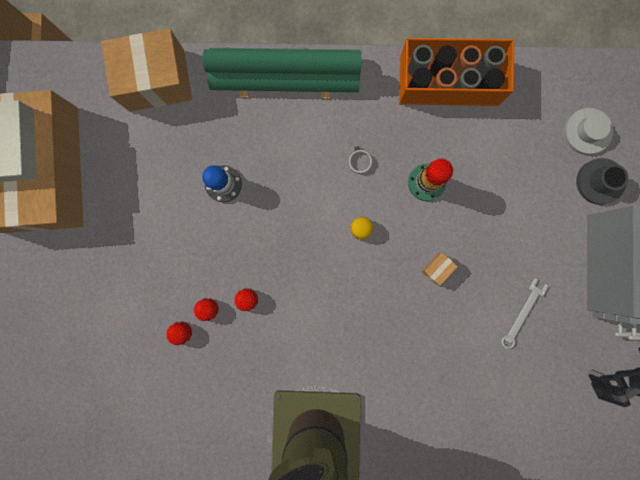

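Both risers stand straight and closed: blue cap at top px (214,177), red cap at (439,172). Yellow (361,228), clamp (360,161) and carton (440,269) have not moved. At the seated heights the cap rays meet the flange axes: red (0.608,-0.248) at z = 0.128, blue (0.595,0.243) at z = 0.084.

```bash
python3 - <<'E'
from bench import ctrl
print(ctrl.hand_in(), ctrl.read_state()["t"])
E
```

```text
the job is handed in; nothing more can be done
the job is handed in; nothing more can be done
```

Both risers are stacked and the job is handed in. The green flange carries the black coupling, the brass collar and the red cap, which was the red one farthest from the base at 0.477 m. The dark steel flange carries the white coupling and the blue cap.

- **Seating:** every fitting met the one below within 0.8 mm of its nominal seated height, at a light contact of about 6 N or less.
- **Last pictures:** both stacks look upright. The top-view cap centres, cast at seated height, fall within about 2.5 mm of the flange axes. The yellow cap, clamp and carton have not moved.
- **Time:** about 52 s had run when the last fitting was released, before the final retreat, against the 136 s limit.
- **Disagreement:** the side camera put most points 3–5 mm lower in x than the top camera throughout. That is a little more than the stated 2 mm calibration of each camera would explain. I split the difference, and the 3 mm play and the tapered spigots took up the rest.

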